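# Clear the box sealer's catch tray and sort the pen boxes by size

## Robot

A 6-joint arm with a two-finger parallel gripper is mounted at the origin on the work surface. World frame = base frame: x ahead of the robot, y to its left, z up, the work surface at z = 0. Lengths are in mm, angles in rad, forces in N, time in s.
With the tool pointing down it reaches from about 350 to 975 mm from the base axis. Payload 7.1 kg.
Tool frame: the origin (TCP) lies between the finger pads, 19 mm behind the fingertips; this is the grasp point; z points along the fingers, y is the line along which they close (so a half turn about z gives the same grasp; the last joint's range is limited). The gripper opens to 88 mm and grips with 3 to 60 N. Pads are 20 mm wide; open, the fingers measure 115 mm over their backs; the gripper's body (75 mm by 178 mm) begins 61 mm behind the grasp point.
Start: joints at [-1.301, 0.423, 1.63, -0, 1.089, -0.019], TCP at [178.02, -599.094, 241.375] pointing down, gripper open.
Joint ranges: [-3, 3], [-0.9, 2.11], [0.09, 2.58], [-1.31, 4.45], [0.11, 2.69], [-2.54, 2.54]. Speed limits (rad/s): [2.39, 2.39, 3.01, 3.14, 3.14, 3.14].

## Interface

Orientations are given as a rotation vector (axis times angle).
In Python, from workcell import get_obs, get_image, camera_params, close_job gives the robot as it stands.
- The arm moves only by the shell command python3 -m creep 'ROWS' [OPENING]. ROWS is a JSON object of lists of equal length, an entry for each row: "delta_pos": the shift along the tool's x, y, z in m, a list of three; "twist": the turn, a rotation vector about the tool's x, y, z in degrees, a list of three. A call has 1 to 20 rows; each row shifts and turns the commanded pose from where the row before left it, along the tool's axes as they then stand; what a row does not reach is not made up. A row lasts 1/12 s, in which the tool goes at most 41.7 mm and 7.16 degrees, less where a joint would pass 70% of its speed; a pose out of reach is approached as far as the arm can. A call with a gripper value outside its range is refused whole. OPENING is the opening, from 0 (shut) to 1 (fully open), set as the call begins (- or left out, the last holds). The fingers move at their own pace and stop on an object; the grip force is fixed at half the most. Time passes only in rows, so rows that do not move let the fingers close. It gives the time, the measured TCP pose, the force, the opening and the grip force at its end, in the units of the state.
- get_obs(): the state, without advancing time (a new reading comes with each control period).
- get_image(name): name is "scene" or "top"; returns (picture, depth): 420x560x3 uint8, red, green, blue; 420x560 float32, mm along the optical axis (not along the pixel's ray), 0 where there is no reading.
- camera_params(name): a dict with "camera_matrix" (3x3 intrinsics, pixels), "k1" (the pictures are not rectified: a ray, as slopes to the right and down, at radius r is drawn at 1 + k1 r^2 times it, then the intrinsics apply), "extrinsics" (4x4, takes a point from camera to world coordinates). Camera axes: x right, y down, z forward; pixel columns grow to the right and rows downward; lengths in mm; the calibration is good to about 2 mm. A picture is of the moment at which its call begins. camera_params takes no time and is no camera call.
- close_job(): hands the job in; it is judged then, once.
The state is a dict: "t": time; "qpos": joint angles; "qvel": joint speeds; "joint_torque": joint torques, N m; "ee_pos": TCP position; "orientation": TCP orientation; "ft_force": force on the tool from outside, world axes, zero at the start; "moment": the same for the moment, N m; "width": finger opening in mm; "grasp_force": force on a finger pad.
Only numpy, scipy, OpenCV 4.12 (cv2) and the standard library are available. Lean on these libraries where they do the work, as an engineer would, in place of code of your own. Each camera call takes 0.05 s, during which the arm holds its last target. There are 200 camera calls.

## Task

First switch the sealer off by pushing its lever all the way over, away from the side it leans to, and never reach into the catch tray while it is on. Then move every pen box from the catch tray into the tote that already holds a box of the same length, long with long and short with short, each lying flat on the floor of the tote, and leave the two boxes already packed in their totes. When all are sorted, push the lever all the way back on; leave the other things on the bench where they are.

Things in the scene. Friction and masses are not known exactly. Their poses are not given: they have to be found in the camera images.
- sealer: grey box sealer with an aluminium catch tray on the robot's side, fixed. Origin on the bench under the tray's centre; x away from the robot, through the machine, y along the row of lanes, z up. Tray 180 (x) by 364 mm (y), floor 4 mm above the bench, front and back walls (x = -88, 88 mm) 22 mm high. The machine, up to 95 mm high, 350 mm wide, begins at x = 116 mm
- tray_floor (a point): centre of the tray's floor. Six lanes along the sealer's x, centres at its y = -150, -90, -30, 30, 90, 150 mm; lane and side walls 4 mm thick, tops 13 mm above the bench. At the start a lane holds one box, lying along it, or none
- lever (a joint): the sealer's power switch: toggle lever with a black ball, on a block (50 by 70 mm, 25 mm high) in front of the tray; pivot at x = -155, y = 0, z = 22 mm of the sealer's frame. In rad: 0 = on (leans fully to the sealer's -y), 1.0 = off (leans fully to +y). Light friction (under 1 N at the ball) keeps it where it is left
- lever_tip (a point): the centre of the lever's ball (26 mm across), 80 mm from the pivot; it stands about 92 mm above the bench at either end of the throw, 38 mm to either side of the pivot
- tote_left: cream open tote on the robot's left (+y), fixed to the bench: 240 mm (its x) by 180 mm (its y), 50 mm high, walls and floor 4 mm; origin at the centre of its underside, z up
- tote_right: a tote exactly like tote_left, on the robot's right (-y)
- long1: a long box (may be absent), in a lane of the catch tray at the start; a rigid cardboard pen box with a paper band round its middle, 150 mm long (its x axis), 28 mm wide (y), 30 mm high (z), origin at the centre of its underside
- long2: a long box (may be absent), in a lane of the catch tray at the start; a rigid cardboard pen box with a paper band round its middle, 150 mm long (its x axis), 28 mm wide (y), 30 mm high (z), origin at the centre of its underside
- long3: a long box (may be absent), in a lane of the catch tray at the start; a rigid cardboard pen box with a paper band round its middle, 150 mm long (its x axis), 28 mm wide (y), 30 mm high (z), origin at the centre of its underside
- short1: a short box (may be absent), in a lane of the catch tray at the start; a rigid cardboard pen box with a paper band round its middle, 85 mm long (its x axis), 28 mm wide (y), 30 mm high (z), origin at the centre of its underside
- short2: a short box (may be absent), in a lane of the catch tray at the start; a rigid cardboard pen box with a paper band round its middle, 85 mm long (its x axis), 28 mm wide (y), 30 mm high (z), origin at the centre of its underside
- short3: a short box (may be absent), in a lane of the catch tray at the start; a rigid cardboard pen box with a paper band round its middle, 85 mm long (its x axis), 28 mm wide (y), 30 mm high (z), origin at the centre of its underside
- sample_long: the long box that is already packed in one of the two totes at the start, lying across the tote (along its y) near its -x end, centre about 75 mm from the tote's centre; a rigid cardboard pen box with a paper band round its middle, 150 mm long (its x axis), 28 mm wide (y), 30 mm high (z), origin at the centre of its underside
- sample_short: the short box that is already packed in the other tote, lying likewise; a rigid cardboard pen box with a paper band round its middle, 85 mm long (its x axis), 28 mm wide (y), 30 mm high (z), origin at the centre of its underside
- ink_jar: bystander: ink jar with a black lid, 54 mm across, 62 mm high; origin at the centre of its underside
- driver: bystander: screwdriver lying on the bench, 150 mm long; origin near its middle
- tape_roll: bystander: roll of clear tape, 90 mm across, 25 mm high; origin at the centre of its underside
- loupe: bystander: black eye loupe, 56 mm across, 50 mm high; origin at the centre of its underside
Things that resemble listed ones, but are neither listed nor needed, are in the scene too. Leave any yellow look-alike of the short1 alone.

How it is judged (in metres and radians):
On the way, in this order (a step that is already met when the one before it is completed fails the run):
1. the sealer is switched off (lever at 0.85 rad or more) (value of joint lever above 0.85 rad), for 0.2 s.
2. with the sealer off, every pen box lies flat on the floor of the tote that holds the packed box of its length (value of joint lever above 0.85 rad and (((x of sample_long in the frame of tote_left between -0.115 and 0.115 m and y of sample_long in the frame of tote_left between -0.085 and 0.085 m and z of sample_long in the frame of tote_left between -0.005 and 0.045 m and angle between sample_long's own x axis and vertical between 1.37 and 1.77 rad) and (x of long1 in the frame of tote_left between -0.115 and 0.115 m and y of long1 in the frame of tote_left between -0.085 and 0.085 m and z of long1 in the frame of tote_left between -0.005 and 0.045 m and angle between long1's own x axis and vertical between 1.37 and 1.77 rad) and (x of long2 in the frame of tote_left between -0.115 and 0.115 m and y of long2 in the frame of tote_left between -0.085 and 0.085 m and z of long2 in the frame of tote_left between -0.005 and 0.045 m and angle between long2's own x axis and vertical between 1.37 and 1.77 rad) and (x of long3 in the frame of tote_left between -0.115 and 0.115 m and y of long3 in the frame of tote_left between -0.085 and 0.085 m and z of long3 in the frame of tote_left between -0.005 and 0.045 m and angle between long3's own x axis and vertical between 1.37 and 1.77 rad) and (x of sample_short in the frame of tote_right between -0.115 and 0.115 m and y of sample_short in the frame of tote_right between -0.085 and 0.085 m and z of sample_short in the frame of tote_right between -0.005 and 0.045 m and angle between sample_short's own x axis and vertical between 1.37 and 1.77 rad) and (x of short1 in the frame of tote_right between -0.115 and 0.115 m and y of short1 in the frame of tote_right between -0.085 and 0.085 m and z of short1 in the frame of tote_right between -0.005 and 0.045 m and angle between short1's own x axis and vertical between 1.37 and 1.77 rad) and (x of short2 in the frame of tote_right between -0.115 and 0.115 m and y of short2 in the frame of tote_right between -0.085 and 0.085 m and z of short2 in the frame of tote_right between -0.005 and 0.045 m and angle between short2's own x axis and vertical between 1.37 and 1.77 rad) and (x of short3 in the frame of tote_right between -0.115 and 0.115 m and y of short3 in the frame of tote_right between -0.085 and 0.085 m and z of short3 in the frame of tote_right between -0.005 and 0.045 m and angle between short3's own x axis and vertical between 1.37 and 1.77 rad)) or ((x of sample_long in the frame of tote_right between -0.115 and 0.115 m and y of sample_long in the frame of tote_right between -0.085 and 0.085 m and z of sample_long in the frame of tote_right between -0.005 and 0.045 m and angle between sample_long's own x axis and vertical between 1.37 and 1.77 rad) and (x of long1 in the frame of tote_right between -0.115 and 0.115 m and y of long1 in the frame of tote_right between -0.085 and 0.085 m and z of long1 in the frame of tote_right between -0.005 and 0.045 m and angle between long1's own x axis and vertical between 1.37 and 1.77 rad) and (x of long2 in the frame of tote_right between -0.115 and 0.115 m and y of long2 in the frame of tote_right between -0.085 and 0.085 m and z of long2 in the frame of tote_right between -0.005 and 0.045 m and angle between long2's own x axis and vertical between 1.37 and 1.77 rad) and (x of long3 in the frame of tote_right between -0.115 and 0.115 m and y of long3 in the frame of tote_right between -0.085 and 0.085 m and z of long3 in the frame of tote_right between -0.005 and 0.045 m and angle between long3's own x axis and vertical between 1.37 and 1.77 rad) and (x of sample_short in the frame of tote_left between -0.115 and 0.115 m and y of sample_short in the frame of tote_left between -0.085 and 0.085 m and z of sample_short in the frame of tote_left between -0.005 and 0.045 m and angle between sample_short's own x axis and vertical between 1.37 and 1.77 rad) and (x of short1 in the frame of tote_left between -0.115 and 0.115 m and y of short1 in the frame of tote_left between -0.085 and 0.085 m and z of short1 in the frame of tote_left between -0.005 and 0.045 m and angle between short1's own x axis and vertical between 1.37 and 1.77 rad) and (x of short2 in the frame of tote_left between -0.115 and 0.115 m and y of short2 in the frame of tote_left between -0.085 and 0.085 m and z of short2 in the frame of tote_left between -0.005 and 0.045 m and angle between short2's own x axis and vertical between 1.37 and 1.77 rad) and (x of short3 in the frame of tote_left between -0.115 and 0.115 m and y of short3 in the frame of tote_left between -0.085 and 0.085 m and z of short3 in the frame of tote_left between -0.005 and 0.045 m and angle between short3's own x axis and vertical between 1.37 and 1.77 rad)))), for 0.3 s.
3. the sealer is switched back on (lever at 0.15 rad or less) (value of joint lever below 0.15 rad), for 0.2 s.
At the end, for the whole second after the job is handed in: Each long box lies in the tote with the packed long box, each short one with the packed short box: centre inside the walls, underside centre under 45 mm above the bench, long axis level within 0.2 rad, at rest (under 30 mm/s); lever back on (0.15 rad or less) ((((x of sample_long in the frame of tote_left between -0.115 and 0.115 m and y of sample_long in the frame of tote_left between -0.085 and 0.085 m and z of sample_long in the frame of tote_left between -0.005 and 0.045 m and angle between sample_long's own x axis and vertical between 1.37 and 1.77 rad) and (x of long1 in the frame of tote_left between -0.115 and 0.115 m and y of long1 in the frame of tote_left between -0.085 and 0.085 m and z of long1 in the frame of tote_left between -0.005 and 0.045 m and angle between long1's own x axis and vertical between 1.37 and 1.77 rad) and (x of long2 in the frame of tote_left between -0.115 and 0.115 m and y of long2 in the frame of tote_left between -0.085 and 0.085 m and z of long2 in the frame of tote_left between -0.005 and 0.045 m and angle between long2's own x axis and vertical between 1.37 and 1.77 rad) and (x of long3 in the frame of tote_left between -0.115 and 0.115 m and y of long3 in the frame of tote_left between -0.085 and 0.085 m and z of long3 in the frame of tote_left between -0.005 and 0.045 m and angle between long3's own x axis and vertical between 1.37 and 1.77 rad) and (x of sample_short in the frame of tote_right between -0.115 and 0.115 m and y of sample_short in the frame of tote_right between -0.085 and 0.085 m and z of sample_short in the frame of tote_right between -0.005 and 0.045 m and angle between sample_short's own x axis and vertical between 1.37 and 1.77 rad) and (x of short1 in the frame of tote_right between -0.115 and 0.115 m and y of short1 in the frame of tote_right between -0.085 and 0.085 m and z of short1 in the frame of tote_right between -0.005 and 0.045 m and angle between short1's own x axis and vertical between 1.37 and 1.77 rad) and (x of short2 in the frame of tote_right between -0.115 and 0.115 m and y of short2 in the frame of tote_right between -0.085 and 0.085 m and z of short2 in the frame of tote_right between -0.005 and 0.045 m and angle between short2's own x axis and vertical between 1.37 and 1.77 rad) and (x of short3 in the frame of tote_right between -0.115 and 0.115 m and y of short3 in the frame of tote_right between -0.085 and 0.085 m and z of short3 in the frame of tote_right between -0.005 and 0.045 m and angle between short3's own x axis and vertical between 1.37 and 1.77 rad)) or ((x of sample_long in the frame of tote_right between -0.115 and 0.115 m and y of sample_long in the frame of tote_right between -0.085 and 0.085 m and z of sample_long in the frame of tote_right between -0.005 and 0.045 m and angle between sample_long's own x axis and vertical between 1.37 and 1.77 rad) and (x of long1 in the frame of tote_right between -0.115 and 0.115 m and y of long1 in the frame of tote_right between -0.085 and 0.085 m and z of long1 in the frame of tote_right between -0.005 and 0.045 m and angle between long1's own x axis and vertical between 1.37 and 1.77 rad) and (x of long2 in the frame of tote_right between -0.115 and 0.115 m and y of long2 in the frame of tote_right between -0.085 and 0.085 m and z of long2 in the frame of tote_right between -0.005 and 0.045 m and angle between long2's own x axis and vertical between 1.37 and 1.77 rad) and (x of long3 in the frame of tote_right between -0.115 and 0.115 m and y of long3 in the frame of tote_right between -0.085 and 0.085 m and z of long3 in the frame of tote_right between -0.005 and 0.045 m and angle between long3's own x axis and vertical between 1.37 and 1.77 rad) and (x of sample_short in the frame of tote_left between -0.115 and 0.115 m and y of sample_short in the frame of tote_left between -0.085 and 0.085 m and z of sample_short in the frame of tote_left between -0.005 and 0.045 m and angle between sample_short's own x axis and vertical between 1.37 and 1.77 rad) and (x of short1 in the frame of tote_left between -0.115 and 0.115 m and y of short1 in the frame of tote_left between -0.085 and 0.085 m and z of short1 in the frame of tote_left between -0.005 and 0.045 m and angle between short1's own x axis and vertical between 1.37 and 1.77 rad) and (x of short2 in the frame of tote_left between -0.115 and 0.115 m and y of short2 in the frame of tote_left between -0.085 and 0.085 m and z of short2 in the frame of tote_left between -0.005 and 0.045 m and angle between short2's own x axis and vertical between 1.37 and 1.77 rad) and (x of short3 in the frame of tote_left between -0.115 and 0.115 m and y of short3 in the frame of tote_left between -0.085 and 0.085 m and z of short3 in the frame of tote_left between -0.005 and 0.045 m and angle between short3's own x axis and vertical between 1.37 and 1.77 rad))) and value of joint lever below 0.15 rad and linear speed of each of long1, long2, long3, short1, short2, short3 below 0.03 m/s); the robot touches nothing.
It fails at once if the gripper reached into the catch tray (TCP over the tray, lower than 80 mm) while the sealer was on (value of joint lever below 0.5 rad and x of the grasp point in the frame of sealer between -0.085 and 0.085 m and y of the grasp point in the frame of sealer between -0.18 and 0.18 m and z of the grasp point in the frame of sealer below 0.08 m).
It fails at once if a bystander was moved more than 40 mm (distance of any of ink_jar, driver, tape_roll, loupe from where it was at the start of the episode above 0.04 m).
Of long1, long2, long3, short1, short2, short3 only 4 to 6 are there at a start; the rules pass over those that are not, and their reading is None.
At some moment in a run one of long1, long2, long3, short1, short2, short3 may be knocked a few centimetres aside while the robot is not near it.
Once in a run the grip may slacken for a moment while it holds something.
It also fails if it takes over 210 s, if anything falls off the work surface, if the arm or the gripper's body presses on something with over 40 N, if the wrist force passes 120 N, or if a joint passes its speed limit or range.

## Working session

There is one attempt and no reset: what is moved stays moved. The work goes in short steps, Python scripts to look and compute and a shell command to move; the robot and the scene stay as the last step left them, time stands still between calls to the robot, and variables do not carry over. Pictures are saved under pics/ and viewed, at most 14 in all, crops included, and the job is handed in when it is done.

```bash
ls; mkdir -p pics
cat > h.py <<'E'
import numpy as np, cv2
from workcell import get_obs,get_image,camera_params,close_job
def snap(n,f):
    im,d=get_image(n); cv2.imwrite(f'pics/{f}.png',im[:,:,::-1]); np.savez(f'pics/{f}.npz',im=im,d=d); return im,d
def ray(n,uv):
    p=camera_params(n); K=np.array(p['camera_matrix']);k=p['k1'];E=np.array(p['extrinsics'])
    s=cv2.undistortPoints(np.array(uv,float).reshape(-1,1,2),K,np.array([k,0,0,0.]))[:,0]
    d=np.c_[s,np.ones(len(s))]@E[:3,:3].T
    return E[:3,3],d,s
def onz(n,uv,z):
    o,d,_=ray(n,uv); return o+d*((z-o[2])/d[:,2])[:,None]
def cloud(n,d):
    h,w=d.shape;v,u=np.mgrid[:h,:w]
    o,r,_=ray(n,np.c_[u.ravel(),v.ravel()])
    return (o+r*d.reshape(-1,1)).reshape(h,w,3)
E
python3 - <<'E'
from h import *
for n in('top','scene'):
    snap(n,n+'0'); p=camera_params(n); print(n,p)
print(get_obs())
E
```

```text
pics
top {'camera_matrix': array([[392.84758255,   0.        , 278.0055779 ],
       [  0.        , 392.84758255, 210.75419597],
       [  0.        ,   0.        ,   1.        ]]), 'k1': -0.054152533205331484, 'extrinsics': array([[-2.23376836e-02, -9.97632582e-01,  6.50404442e-02,
         3.32903285e+02],
       [-9.99391931e-01,  2.40245688e-02,  2.52703058e-02,
         1.48883371e+01],
       [-2.67730490e-02, -6.44364150e-02, -9.97562606e-01,
         9.24429621e+02],
       [ 0.00000000e+00,  0.00000000e+00,  0.00000000e+00,
         1.00000000e+00]])}
scene {'camera_matrix': array([[462.87986788,   0.        , 266.33431576],
       [  0.        , 462.87986788, 212.96792227],
       [  0.        ,   0.        ,   1.        ]]), 'k1': -0.07215269552493832, 'extrinsics': array([[ 4.80778031e-01,  7.03446401e-01, -5.23465038e-01,
         1.06128026e+03],
       [ 8.76693741e-01, -3.96628834e-01,  2.72201492e-01,
        -3.28729870e+02],
       [-1.61421676e-02, -5.89787020e-01, -8.07397487e-01,
         1.10500127e+03],
       [ 0.00000000e+00,  0.00000000e+00,  0.00000000e+00,
         1.00000000e+00]])}
{'t': 0.1, 'qpos': array([-1.30100284e+00,  4.23765243e-01,  1.63061673e+00, -9.74203257e-06,
        1.08860193e+00, -1.90175756e-02]), 'qvel': array([-1.02055428e-03, -2.92023715e-03, -5.96625531e-04,  2.75123211e-05,
        3.23488379e-04, -6.95413018e-04]), 'joint_torque': array([-2.44644179e-04, -5.45612955e+01, -2.74324912e+01,  6.45457115e-02,
        1.88204111e-02, -3.19254161e-05]), 'ee_pos': array([ 177.89086825, -598.64522845,  240.67766341]), 'orientation': array([-3.10752786e+00, -4.51896839e-01,  2.86622311e-04]), 'ft_force': array([ 0.048932  , -0.39940932, -0.81746247]), 'moment': array([ 0.0101858 , -0.03032572, -0.02352095]), 'grasp_force': 0.0, 'width': 88.0044219837727}
```

View pics/top0.png

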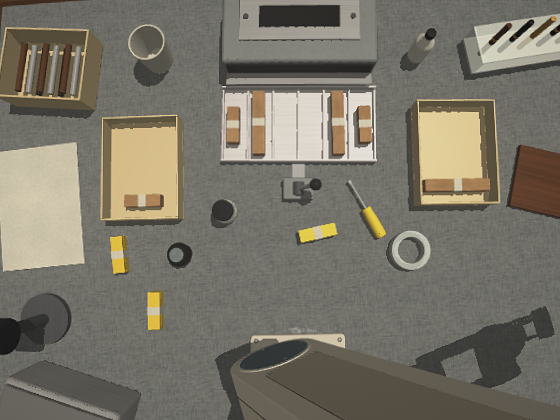

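View pics/scene0.png

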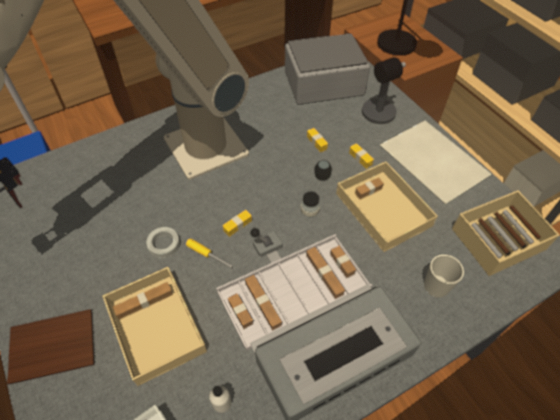

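Top view: the tray spans (222,87)–(375,162). It holds shorts at (232,125) and (364,124), longs at (258,122) and (338,122). The left tote (142,168) holds the short sample and the right tote (456,153) the long one. The lever ball is at (315,184), leaning to -y. The yellow look-alikes at (119,254), (154,310) and (317,233) lie on the bench, so I leave them alone.

```bash
cat > meas.py <<'E'
from h import *
def boxes(n,im,d,roi=None):
    hsv=cv2.cvtColor(im,cv2.COLOR_RGB2HSV)
    C=cloud(n,d)
    inr=(C[...,2]>15)&(C[...,2]<62)&(C[...,0]>330)&(C[...,0]<720)&(abs(C[...,1])<520)
    m=((hsv[...,0]<16)&(hsv[...,1]>85)&(hsv[...,2]>50)&(hsv[...,2]<215)&inr).astype('u1')*255
    # join halves across the paper band
    m=cv2.morphologyEx(m,cv2.MORPH_OPEN,np.ones((2,2)))
    m=cv2.morphologyEx(m,cv2.MORPH_CLOSE,np.ones((13,13)))
    out=[]
    for c in cv2.findContours(m,cv2.RETR_EXTERNAL,cv2.CHAIN_APPROX_NONE)[0]:
        if cv2.contourArea(c)<150: continue
        mk=np.zeros_like(m);cv2.drawContours(mk,[c],-1,255,-1)
        z=np.percentile(C[...,2][(mk>0)&(d>0)],80)
        P=onz(n,c[:,0],z)[:,:2].astype('f4')
        (cx,cy),(a,b),t=cv2.minAreaRect(P)
        if a<b:a,b,t=b,a,t+90
        t=(t+90)%180-90
        uv=c[:,0].mean(0)
        out.append((cx,cy,z,a,b,t,*uv))
    return sorted(out,key=lambda r:-r[1])
if __name__=='__main__':
    for n in('top','scene'):
        q=np.load(f'pics/{n}0.npz');im,d=q['im'],q['d']
        print(n);print(np.round(boxes(n,im,d),1))
        C=cloud(n,d)
        hsv=cv2.cvtColor(im,cv2.COLOR_RGB2HSV)
        # tote rims
        for s in(1,-1):
            m=((abs(C[...,2]-50)<5)&(C[...,1]*s>170)&(C[...,1]*s<480)&(C[...,0]>330)&(C[...,0]<720)&(hsv[...,0]>14)&(hsv[...,0]<32)&(hsv[...,1]>40))
            print('rim',s,cv2.minAreaRect(C[m][:,:2].astype('f4')),m.sum())
        # lever ball : highest dark pts
        m=(C[...,2]>80)&(C[...,2]<115)&(C[...,0]>380)&(C[...,0]<490)&(abs(C[...,1])<130)&(im.max(2)<90)
        print('ball',C[m].mean(0),C[m].max(0),m.sum(),np.argwhere(m).mean(0)[::-1])
        m=(C[...,2]>0)&(C[...,2]<30)&(C[...,0]>470)&(C[...,0]<720)&(abs(C[...,1])<230)&(im.min(2)>150)
        m=cv2.morphologyEx(m.astype('u1'),cv2.MORPH_OPEN,np.ones((3,3)))>0
        print('tray',cv2.minAreaRect(C[m][:,:2].astype('f4')),np.percentile(C[m][:,2],[10,50,90]))
E
python3 meas.py
```

```text
top
[[ 4.198e+02  3.488e+02  3.490e+01  8.060e+01  2.550e+01  8.860e+01
   1.438e+02  2.025e+02]
 [ 5.903e+02  1.350e+02  3.470e+01  8.570e+01  2.800e+01 -8.000e-01
   2.339e+02  1.262e+02]
 [ 5.959e+02  7.580e+01  3.470e+01  1.467e+02  2.570e+01 -1.100e+00
   2.594e+02  1.232e+02]
 [ 5.917e+02 -1.065e+02  3.460e+01  1.486e+02  2.740e+01 -4.000e-01
   3.385e+02  1.225e+02]
 [ 5.852e+02 -1.679e+02  3.450e+01  8.340e+01  2.650e+01  1.300e+00
   3.651e+02  1.248e+02]
 [ 4.388e+02 -3.709e+02  3.450e+01  1.404e+02  2.530e+01  8.870e+01
   4.577e+02  1.855e+02]]
rim 1 ((549.2431030273438, 371.4215087890625), (340.9910583496094, 215.52841186523438), 0.273621141910553) 736
rim -1 ((517.3212280273438, -371.99066162109375), (182.02890014648438, 239.89088439941406), 89.05422973632812) 735
ball [441.43740325 -42.85710482 102.42694718] [454.90230875 -31.0553809  109.20607835] 112 [314.75892857 183.79464286]
tray ((577.4702758789062, -10.857131958007812), (357.02532958984375, 202.20321655273438), 88.4971923828125) [ 1.52039038  3.76519622 11.45200651]
scene
[[ 6.117e+02  1.055e+02  3.470e+01  1.549e+02  9.320e+01 -8.000e-01
   3.327e+02  2.682e+02]
 [ 6.057e+02 -1.373e+02  3.480e+01  1.564e+02  9.090e+01 -2.000e-01
   2.554e+02  3.060e+02]]
rim 1 ((559.10302734375, 327.6733703613281), (360.8608093261719, 271.1986083984375), 8.196443557739258) 440
rim -1 ((519.4954833984375, -373.9425354003906), (179.55072021484375, 244.174560546875), 89.06309509277344) 626
ball [449.28649413 -45.99912698 101.07611963] [457.68461947 -33.74709417 109.12569687] 72 [254.77777778 231.91666667]
tray ((597.1596069335938, -16.340774536132812), (359.0025634765625, 166.00779724121094), 88.30929565429688) [ 1.48483931  4.25676862 10.91158147]
```

Heights agree in both views: box tops are about 34.6 against the nominal 34. The lengths match 85 and 150, and the lane y values fit a sealer y origin of about -15. Next I close the fingers, square the tool and go to the -y side of the lever.

```bash
python3 -m creep '{"delta_pos":[[0,0,0],[0,0,0],[0,0,0],[0.019,-0.0355,0],[0.019,-0.0355,0],[0.019,-0.0355,0],[0.019,-0.0355,0],[0.019,-0.0355,0],[0.019,-0.0355,0],[0.019,-0.0355,0],[0.019,-0.0355,0],[0.019,-0.0355,0],[0.019,-0.0355,0],[0.019,-0.0355,0],[0.019,-0.0355,0],[0.019,-0.0355,0],[0.019,-0.0355,0],[0,0,0]],"twist":[[0,0,5.52],[0,0,5.52],[0,0,5.52],[0,0,0],[0,0,0],[0,0,0],[0,0,0],[0,0,0],[0,0,0],[0,0,0],[0,0,0],[0,0,0],[0,0,0],[0,0,0],[0,0,0],[0,0,0],[0,0,0],[0,0,0]]}' 0
```

```text
t: 1.6
ee_pos: [446.6, -97.2, 241.5]
orientation: [-3.14, -0.008, -0.002]
ft_force: [0.9, 0.0, 0.0]
width: 0.4
grasp_force: 0.0
```

Run:
```python
from h import *
# ball centre from two views: rays through the dark-ball centroid; left tote rim
o=[];r=[]
for n in('top','scene'):
    q=np.load(f'pics/{n}0.npz');im,d=q['im'],q['d'];C=cloud(n,d)
    m=(C[...,2]>84)&(C[...,2]<115)&(C[...,0]>400)&(C[...,0]<490)&(abs(C[...,1])<130)
    c=np.argwhere(m).mean(0)[::-1];a,b,_=ray(n,[c]);o.append(a);r.append(b[0]/np.linalg.norm(b[0]))
A=sum(np.eye(3)-np.outer(k,k) for k in r);b=sum((np.eye(3)-np.outer(k,k))@p for k,p in zip(r,o))
print('ball',np.linalg.solve(A,b))
q=np.load('pics/top0.npz');C=cloud('top',q['d'])
m=(abs(C[...,2]-50)<4)&(C[...,0]>350)&(C[...,0]<640)&(C[...,1]>230)&(C[...,1]<465)
m=cv2.morphologyEx(m.astype('u1'),cv2.MORPH_CLOSE,np.ones((3,3)))
k=max(cv2.findContours(m,0,1)[0],key=cv2.contourArea)[:,0]
print('rimL',cv2.minAreaRect(onz('top',k,50)[:,:2].astype('f4')))
```

```text
ball [443.09008468 -43.19353818  91.83023084]
rimL ((499.230224609375, 352.62841796875), (180.60165405273438, 240.25901794433594), 89.99764251708984)
```

Ball at (443,-43,92): the height matches the nominal 92. The left tote is at (499,353) with the right size. Descending beside the ball.

```bash
python3 -m creep '{"delta_pos":[[0,0,0.037],[0,0,0.037],[0,0,0.037],[0,0,0.037],[0,0,0],[0,-0.02,0],[0,-0.015,0],[0,-0.015,0],[0,-0.015,0],[0,-0.015,0],[0,-0.01,0],[0,-0.006,0],[0,0,0],[0,0,0]],"twist":[[0,0,0],[0,0,0],[0,0,0],[0,0,0],[0,0,0],[0,0,0],[0,0,0],[0,0,0],[0,0,0],[0,0,0],[0,0,0],[0,0,0],[0,0,0],[0,0,0]]}' 0
```

```text
t: 2.77
ee_pos: [444.4, -6.2, 94.0]
orientation: [3.142, 0.001, 0.001]
ft_force: [-0.6, 0.0, -0.7]
width: 0.7
grasp_force: 0.0
```

```bash
python3 -m creep '{"delta_pos":[[0,-0.004,0],[0,-0.003,0],[0,-0.002,0],[0,0,0]],"twist":[[0,0,0],[0,0,0],[0,0,0],[0,0,0]]}' 0; python3 -c "
from h import *
snap('scene','s1')
im,d=snap('top','t1')
cv2.imwrite('pics/c1.png',cv2.resize(np.load('pics/s1.npz')['im'][190:290,180:330,::-1],None,fx=4,fy=4))"
```

```text
t: 3.1
ee_pos: [444.1, 2.9, 93.3]
orientation: [-3.142, 0.0, 0.0]
ft_force: [-0.5, 0.3, -0.4]
width: 0.4
grasp_force: 0.2
```

View pics/c1.png

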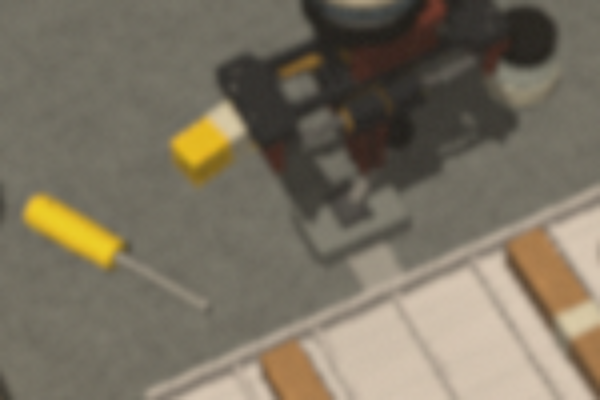

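The crop shows the fingers behind the ball, which is near (400,133), now over on the +y side. No stop force yet, so I push a little more.

```bash
python3 -m creep '{"delta_pos":[[0,-0.003,0],[0,-0.002,0],[0,0,0],[0,0,0]],"twist":[[0,0,0],[0,0,0],[0,0,0],[0,0,0]]}' 0; python3 -m creep '{"delta_pos":[[0,-0.002,0],[0,-0.002,0],[0,0,0],[0,0,0]],"twist":[[0,0,0],[0,0,0],[0,0,0],[0,0,0]]}' 0
```

```text
t: 3.53
ee_pos: [444.1, 6.3, 93.3]
orientation: [3.139, 0.002, -0.0]
ft_force: [-0.3, -15.7, 0.0]
width: 0.7
grasp_force: 7.2
t: 3.87
ee_pos: [444.1, 7.2, 93.3]
orientation: [3.135, 0.006, -0.001]
ft_force: [-0.1, -44.0, -1.0]
width: 0.2
grasp_force: 20.7
```

The stop is reached (44 N on the fingers), so the lever is fully off. Back off, rise and check the box positions again.

```bash
python3 -m creep '{"delta_pos":[[0,0.015,0],[0,0.015,0],[0,0,-0.03],[0,0,-0.03],[0,0.04,0],[0,0.04,0],[0,0,0]],"twist":[[0,0,0],[0,0,0],[0,0,0],[0,0,0],[0,0,0],[0,0,0],[0,0,0]]}' 0.55
python3 - <<'E'
from h import *
from meas import boxes
im,d=snap('top','t2'); np.set_printoptions(suppress=True); print(np.round(boxes('top',im,d),1))
C=cloud('top',d)
m=(C[...,2]>84)&(C[...,2]<112)&(C[...,0]>400)&(C[...,0]<490)&(abs(C[...,1]-25)<40)
print(C[m].mean(0),m.sum())
E
```

```text
t: 4.45
ee_pos: [445.2, -102.6, 154.4]
orientation: [3.14, -0.005, 0.005]
ft_force: [0.1, -0.6, -0.6]
width: 43.6
grasp_force: 0.0
[[ 419.2  351.2   35.2   75.7   25.5   89.9  142.2  201.9]
 [ 590.4  135.5   34.5   85.3   28.    -2.   234.   125.8]
 [ 595.9   75.8   34.7  146.9   25.7   -1.1  259.5  123.3]
 [ 635.  -105.7   35.4   62.    25.5   -2.   336.4  102.5]
 [ 437.8 -417.4   34.2   63.1   25.3   88.8  476.9  185.3]]
[443.89132732  27.3821639  100.08251115] 117
```

Ball now at y≈+27, so the lever is off. The boxes have not moved. Moving over the right-hand long box.

```bash
python3 -m creep '{"delta_pos":[[0.037,0.002,0],[0.037,0.001,0],[0.037,0.001,0],[0.036,0,0],[0,0,0.03],[0,0,0.03],[0,0,0],[0,0,0]],"twist":[[0,0,0],[0,0,0],[0,0,0],[0,0,0],[0,0,0],[0,0,0],[0,0,0],[0,0,0]]}' 0.55
```

```text
t: 5.17
ee_pos: [589.3, -100.8, 91.7]
orientation: [-3.14, -0.001, 0.008]
ft_force: [-0.6, 0.8, 0.8]
width: 48.5
grasp_force: 0.0
```

```bash
python3 -m creep '{"delta_pos":[[0.002,0.005,0],[0,0,0.025],[0,0,0.02],[0,0,0.011],[0,0,0],[0,0,0]],"twist":[[0,0,0],[0,0,0],[0,0,0],[0,0,0],[0,0,0],[0,0,0]]}' 0.55; python3 -m creep '{"delta_pos":[[0,0,0],[0,0,0],[0,0,0],[0,0,0],[0,0,0],[0,0,0]],"twist":[[0,0,0],[0,0,0],[0,0,0],[0,0,0],[0,0,0],[0,0,0]]}' 0.1
```

```text
t: 5.67
ee_pos: [593.6, -107.4, 38.3]
orientation: [3.141, -0.001, 0.001]
ft_force: [-0.0, -0.4, -0.7]
width: 48.4
grasp_force: 0.0
t: 6.17
ee_pos: [593.8, -107.3, 38.4]
orientation: [3.141, -0.001, 0.002]
ft_force: [-0.7, 0.7, 7.0]
width: 27.8
grasp_force: 30.0
```

Gripped at 27.8 mm wide. Lift and carry to the right tote.

```bash
python3 -m creep '{"delta_pos":[[0,0,-0.03],[0,0,-0.04],[0,0,-0.04],[0,0,0],[-0.008,0.038,0],[-0.008,0.038,0],[-0.008,0.038,0],[-0.008,0.038,0],[-0.008,0.038,0],[-0.008,0.037,0],[0,0,0],[0,0,0]],"twist":[[0,0,0],[0,0,0],[0,0,0],[0,0,0],[0,0,0],[0,0,0],[0,0,0],[0,0,0],[0,0,0],[0,0,0],[0,0,0],[0,0,0]]}'
```

```text
t: 7.17
ee_pos: [544.1, -335.9, 146.8]
orientation: [-3.141, 0.006, 0.001]
ft_force: [1.2, 0.1, -0.9]
width: 27.2
grasp_force: 30.0
```

Run:
```python
from h import *
im,d=snap('scene','s3');cv2.imwrite('pics/c3.png',cv2.resize(im[200:400,60:340,::-1],None,fx=2.5,fy=2.5))
```

```text
(no output)
```

View pics/c3.png

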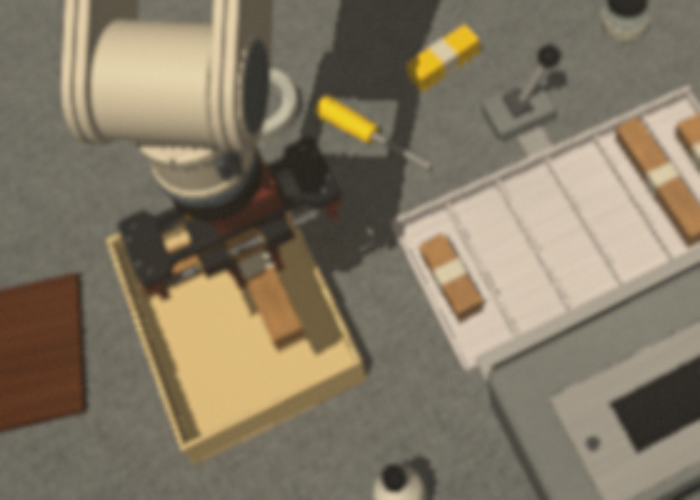

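The long box is held at crop (265,295) above the right tote, clear of the sample, and the lever leans to +y. Lower and release.

```bash
python3 -m creep '{"delta_pos":[[0,0,0.035],[0,0,0.035],[0,0,0.025],[0,0,0.012],[0,0,0],[0,0,0]],"twist":[[0,0,0],[0,0,0],[0,0,0],[0,0,0],[0,0,0],[0,0,0]]}'; python3 -m creep '{"delta_pos":[[0,0,0],[0,0,0],[0,0,0],[0,0,0]],"twist":[[0,0,0],[0,0,0],[0,0,0],[0,0,0]]}' 0.5
```

```text
t: 7.72
ee_pos: [545.4, -332.7, 40.0]
orientation: [-3.141, -0.002, 0.001]
ft_force: [0.2, -0.9, -0.1]
width: 28.1
grasp_force: 30.0
t: 8.05
ee_pos: [545.6, -334.3, 41.2]
orientation: [3.141, -0.0, 0.002]
ft_force: [-0.5, -0.8, 0.2]
width: 43.8
grasp_force: 0.0
```

```bash
python3 -m creep '{"delta_pos":[[0,0,-0.037],[0,0,-0.037],[0,0,-0.037],[0,0,0]],"twist":[[0,0,0],[0,0,0],[0,0,0],[0,0,0]]}' 0.55
python3 - <<'E'
from h import *
from meas import boxes
np.set_printoptions(suppress=True)
im,d=snap('top','t4');  print(np.round(boxes('top',im,d),1))
E
```

```text
t: 8.38
ee_pos: [548.8, -336.7, 159.3]
orientation: [3.135, -0.001, 0.016]
ft_force: [1.9, -0.7, 0.1]
width: 48.3
grasp_force: 0.0
[[ 419.8  345.7   34.7   87.5   25.5   88.6  144.2  201.3]
 [ 590.4  135.1   34.4   85.7   28.    -0.8  233.9  126. ]
 [ 595.9   75.8   34.9  146.9   25.7   -1.1  259.3  123. ]
 [ 551.5 -157.2   34.5   84.7   25.7    0.3  361.2  139. ]
 [ 562.6 -329.    34.7  106.    30.1   -3.2  433.2  132.5]]
```

The disturbance has happened: the right short box slid to (551,-157). I will re-measure it later. On to the other long box.

```bash
python3 -m creep '{"delta_pos":[[0.0045,-0.037,0],[0.0045,-0.037,0],[0.0045,-0.037,0],[0.0045,-0.037,0],[0.0045,-0.037,0],[0.0045,-0.037,0],[0.0045,-0.037,0],[0.0045,-0.037,0],[0.0045,-0.037,0],[0.0045,-0.037,0],[0.0045,-0.037,0],[0,0,0.03],[0,0,0.03],[0,0,0],[0,0,0]],"twist":[[0,0,0],[0,0,0],[0,0,0],[0,0,0],[0,0,0],[0,0,0],[0,0,0],[0,0,0],[0,0,0],[0,0,0],[0,0,0],[0,0,0],[0,0,0],[0,0,0],[0,0,0]]}' 0.55
```

```text
t: 9.68
ee_pos: [592.7, 72.7, 89.4]
orientation: [3.141, -0.0, -0.008]
ft_force: [0.7, -0.3, -0.1]
width: 47.9
grasp_force: 0.0
```

```bash
python3 -m creep '{"delta_pos":[[0.002,-0.003,0],[0,0,0.025],[0,0,0.018],[0,0,0.01],[0,0,0],[0,0,0]],"twist":[[0,0,0],[0,0,0],[0,0,0],[0,0,0],[0,0,0],[0,0,0]]}' 0.55; python3 -m creep '{"delta_pos":[[0,0,0],[0,0,0],[0,0,0],[0,0,0],[0,0,0],[0,0,0]],"twist":[[0,0,0],[0,0,0],[0,0,0],[0,0,0],[0,0,0],[0,0,0]]}' 0.1
```

```text
t: 10.18
ee_pos: [597.2, 75.6, 39.2]
orientation: [-3.141, 0.001, -0.001]
ft_force: [-0.2, -0.6, 0.3]
width: 48.5
grasp_force: 0.0
t: 10.68
ee_pos: [597.4, 75.9, 39.4]
orientation: [-3.141, 0.001, -0.002]
ft_force: [-0.1, 0.2, 7.1]
width: 28.0
grasp_force: 30.0
```

```bash
python3 -m creep '{"delta_pos":[[0,0,-0.03],[0,0,-0.04],[0,0,-0.04],[0,0,0],[-0.004,0.0374,0],[-0.004,0.0374,0],[-0.004,0.0374,0],[-0.004,0.0374,0],[-0.004,0.0374,0],[-0.004,0.0374,0],[-0.004,0.0374,0],[-0.004,0.0374,0],[-0.004,0.0374,0],[-0.004,0.0374,0],[-0.004,0.0374,0],[-0.004,0.0374,0],[-0.004,0.0374,0],[0,0,0],[0,0,0]],"twist":[[0,0,0],[0,0,0],[0,0,0],[0,0,0],[0,0,0],[0,0,0],[0,0,0],[0,0,0],[0,0,0],[0,0,0],[0,0,0],[0,0,0],[0,0,0],[0,0,0],[0,0,0],[0,0,0],[0,0,0],[0,0,0],[0,0,0]]}'
python3 - <<'E'
from h import *
im,d=snap('scene','s5');cv2.imwrite('pics/c5.png',cv2.resize(im[200:400,60:340,::-1],None,fx=2.5,fy=2.5))
E
```

```text
t: 12.27
ee_pos: [543.6, -412.1, 147.6]
orientation: [-3.141, 0.005, 0.0]
ft_force: [0.7, 0.7, -0.5]
width: 27.9
grasp_force: 30.0
```

View pics/c5.png

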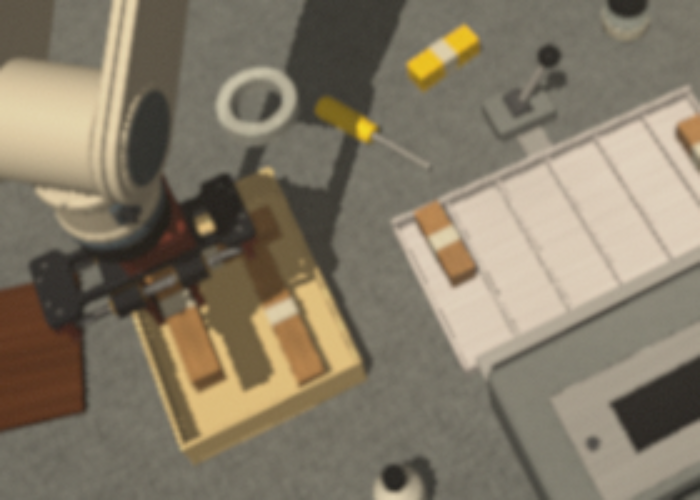

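The second long box is held at (195,345). The first lies flat at (290,335), with room between them. Lower and release.

```bash
python3 -m creep '{"delta_pos":[[0.002,0,0.035],[0,0,0.035],[0,0,0.025],[0,0,0.011],[0,0,0],[0,0,0]],"twist":[[0,0,0],[0,0,0],[0,0,0],[0,0,0],[0,0,0],[0,0,0]]}'; python3 -m creep '{"delta_pos":[[0,0,0],[0,0,0],[0,0,0],[0,0,0]],"twist":[[0,0,0],[0,0,0],[0,0,0],[0,0,0]]}' 0.5; python3 -m creep '{"delta_pos":[[0,0,-0.037],[0,0,-0.037],[0,0,-0.037],[0,0,0],[0,0,0]],"twist":[[0,0,0],[0,0,0],[0,0,0],[0,0,0],[0,0,0]]}' 0.55
python3 - <<'E'
from h import *
from meas import boxes
np.set_printoptions(suppress=True)
im,d=snap('top','t6');  print(np.round(boxes('top',im,d),1))
E
```

```text
t: 12.82
ee_pos: [546.9, -409.0, 42.2]
orientation: [-3.141, -0.002, 0.001]
ft_force: [-0.2, -0.1, -0.8]
width: 28.1
grasp_force: 30.0
t: 13.15
ee_pos: [547.0, -410.6, 43.3]
orientation: [3.141, -0.0, 0.002]
ft_force: [1.1, 0.3, 0.4]
width: 43.5
grasp_force: 0.0
t: 13.57
ee_pos: [548.0, -411.6, 156.8]
orientation: [3.138, -0.001, 0.008]
ft_force: [0.3, 1.3, 0.0]
width: 48.5
grasp_force: 0.0
[[ 419.8  348.8   34.7   80.4   25.5   88.6  144.   202.6]
 [ 591.5  135.    34.6   83.3   28.    -0.8  233.9  125.7]
 [ 548.  -156.7   34.5   82.3   26.4    0.1  360.9  140.5]
 [ 520.3 -339.2   34.3  189.7   68.7   -6.5  436.8  155.6]
 [ 545.5 -405.1   34.3  147.6   33.8   -0.4  468.1  139.3]]
```

```bash
python3 -m creep '{"delta_pos":[[0,-0.0364,0],[0,-0.0364,0],[0,-0.0364,0],[0,-0.0364,0],[0,-0.0364,0],[0,-0.0364,0],[0,-0.0364,0],[0,0,0.03],[0,0,0.03],[0,0,0],[0,0,0]],"twist":[[0,0,0],[0,0,0],[0,0,0],[0,0,0],[0,0,0],[0,0,0],[0,0,0],[0,0,0],[0,0,0],[0,0,0],[0,0,0]]}' 0.55
```

```text
t: 14.53
ee_pos: [544.5, -154.9, 91.2]
orientation: [-3.14, 0.0, 0.009]
ft_force: [1.0, -0.4, 0.4]
width: 48.3
grasp_force: 0.0
```

```bash
python3 -m creep '{"delta_pos":[[0.004,0.002,0],[0,0,0.025],[0,0,0.02],[0,0,0.01],[0,0,0],[0,0,0]],"twist":[[0,0,0],[0,0,0],[0,0,0],[0,0,0],[0,0,0],[0,0,0]]}' 0.55; python3 -m creep '{"delta_pos":[[0,0,0],[0,0,0],[0,0,0],[0,0,0],[0,0,0],[0,0,0]],"twist":[[0,0,0],[0,0,0],[0,0,0],[0,0,0],[0,0,0],[0,0,0]]}' 0.1
```

```text
t: 15.03
ee_pos: [551.1, -158.1, 39.1]
orientation: [3.141, -0.001, 0.001]
ft_force: [-0.6, 0.7, 0.1]
width: 48.7
grasp_force: 0.0
t: 15.53
ee_pos: [551.2, -157.8, 39.3]
orientation: [3.141, -0.0, 0.002]
ft_force: [-0.2, 0.1, 6.7]
width: 27.8
grasp_force: 30.0
```

```bash
python3 -m creep '{"delta_pos":[[0,0,-0.03],[0,0,-0.04],[0,0,-0.04],[0,0,0],[-0.002,-0.0364,0],[-0.002,-0.0364,0],[-0.002,-0.0364,0],[-0.002,-0.0364,0],[-0.002,-0.0364,0],[-0.002,-0.0364,0],[-0.002,-0.0364,0],[-0.002,-0.0364,0],[-0.002,-0.0364,0],[-0.002,-0.0364,0],[-0.002,-0.0364,0],[-0.002,-0.0364,0],[-0.002,-0.0364,0],[0,0,0],[0,0,0]],"twist":[[0,0,0],[0,0,0],[0,0,0],[0,0,0],[0,0,0],[0,0,0],[0,0,0],[0,0,0],[0,0,0],[0,0,0],[0,0,0],[0,0,0],[0,0,0],[0,0,0],[0,0,0],[0,0,0],[0,0,0],[0,0,0],[0,0,0]]}'
python3 - <<'E'
from h import *
im,d=snap('scene','s7');cv2.imwrite('pics/c7.png',cv2.resize(im[120:320,200:480,::-1],None,fx=2.5,fy=2.5))
E
```

```text
t: 17.12
ee_pos: [524.1, 317.3, 147.9]
orientation: [3.141, 0.005, -0.0]
ft_force: [0.2, -0.2, -0.7]
width: 28.0
grasp_force: 30.0
```

View pics/c7.png

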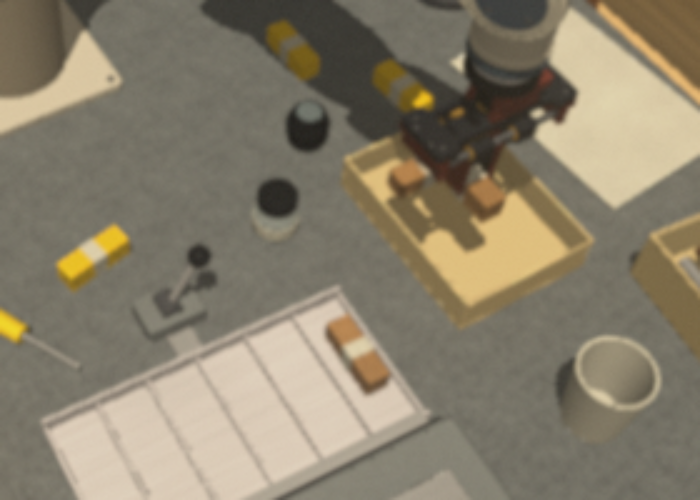

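The short box is held at (485,195) over the left tote; the sample is at (405,178). Only one box is left in the tray, at (357,352). Lower and release.

```bash
python3 -m creep '{"delta_pos":[[0.002,0,0.035],[0,0,0.035],[0,0,0.025],[0,0,0.012],[0,0,0],[0,0,0]],"twist":[[0,0,0],[0,0,0],[0,0,0],[0,0,0],[0,0,0],[0,0,0]]}'; python3 -m creep '{"delta_pos":[[0,0,0],[0,0,0],[0,0,0],[0,0,0]],"twist":[[0,0,0],[0,0,0],[0,0,0],[0,0,0]]}' 0.5; python3 -m creep '{"delta_pos":[[0,0,-0.037],[0,0,-0.037],[0,0,-0.037],[0,0,0],[0,0,0]],"twist":[[0,0,0],[0,0,0],[0,0,0],[0,0,0],[0,0,0]]}' 0.55
python3 - <<'E'
from h import *
from meas import boxes
np.set_printoptions(suppress=True)
im,d=snap('top','t8');  print(np.round(boxes('top',im,d),1))
E
```

```text
t: 17.67
ee_pos: [526.9, 314.3, 41.1]
orientation: [3.141, -0.003, -0.001]
ft_force: [-0.0, 0.1, -0.1]
width: 27.5
grasp_force: 30.0
t: 18.0
ee_pos: [527.1, 315.8, 42.1]
orientation: [-3.141, 0.0, -0.002]
ft_force: [0.0, -0.3, -0.3]
width: 43.4
grasp_force: 0.0
t: 18.42
ee_pos: [528.1, 316.5, 155.3]
orientation: [-3.139, 0.0, -0.008]
ft_force: [-0.8, 0.2, -0.9]
width: 47.9
grasp_force: 0.0
[[ 419.8  348.9   34.8   80.8   25.5   88.6  142.7  202.8]
 [ 591.5  135.5   34.6   82.9   28.1   -1.8  233.8  125.9]
 [ 519.6 -367.    34.3  198.1  150.1    3.8  454.6  155.7]]
```

```bash
python3 -m creep '{"delta_pos":[[0.0126,0.036,0],[0.0126,0.036,0],[0.0126,0.036,0],[0.0126,0.036,0],[0.0126,0.036,0],[0,0,0.03],[0,0,0.03],[0,0,0],[0,0,0]],"twist":[[0,0,0],[0,0,0],[0,0,0],[0,0,0],[0,0,0],[0,0,0],[0,0,0],[0,0,0],[0,0,0]]}' 0.55
```

```text
t: 19.22
ee_pos: [587.3, 135.0, 89.7]
orientation: [3.14, -0.001, -0.01]
ft_force: [-0.5, -0.3, -0.1]
width: 48.2
grasp_force: 0.0
```

```bash
python3 -m creep '{"delta_pos":[[0.002,0,0],[0,0,0.025],[0,0,0.018],[0,0,0.01],[0,0,0],[0,0,0]],"twist":[[0,0,0],[0,0,0],[0,0,0],[0,0,0],[0,0,0],[0,0,0]]}' 0.55; python3 -m creep '{"delta_pos":[[0,0,0],[0,0,0],[0,0,0],[0,0,0],[0,0,0],[0,0,0]],"twist":[[0,0,0],[0,0,0],[0,0,0],[0,0,0],[0,0,0],[0,0,0]]}' 0.1
```

```text
t: 19.72
ee_pos: [592.1, 136.1, 40.1]
orientation: [-3.141, -0.001, -0.001]
ft_force: [0.0, 0.7, 0.1]
width: 48.6
grasp_force: 0.0
t: 20.22
ee_pos: [592.3, 135.8, 40.4]
orientation: [-3.141, 0.001, -0.002]
ft_force: [-1.2, 0.9, 5.6]
width: 27.9
grasp_force: 30.0
```

```bash
python3 -m creep '{"delta_pos":[[0,0,-0.03],[0,0,-0.04],[0,0,-0.04],[0,0,0],[-0.0095,-0.0364,0],[-0.0095,-0.0364,0],[-0.0095,-0.0364,0],[-0.0095,-0.0364,0],[-0.0095,-0.0364,0],[-0.0095,-0.0364,0],[-0.0095,-0.0364,0],[0,0,0],[0,0,0]],"twist":[[0,0,0],[0,0,0],[0,0,0],[0,0,0],[0,0,0],[0,0,0],[0,0,0],[0,0,0],[0,0,0],[0,0,0],[0,0,0],[0,0,0],[0,0,0]]}'
python3 - <<'E'
from h import *
im,d=snap('scene','s9');cv2.imwrite('pics/c9.png',cv2.resize(im[120:320,200:480,::-1],None,fx=2.5,fy=2.5))
E
```

```text
t: 21.3
ee_pos: [524.2, 392.1, 148.8]
orientation: [3.141, 0.005, -0.0]
ft_force: [-0.0, 0.3, 0.4]
width: 27.7
grasp_force: 30.0
```

View pics/c9.png

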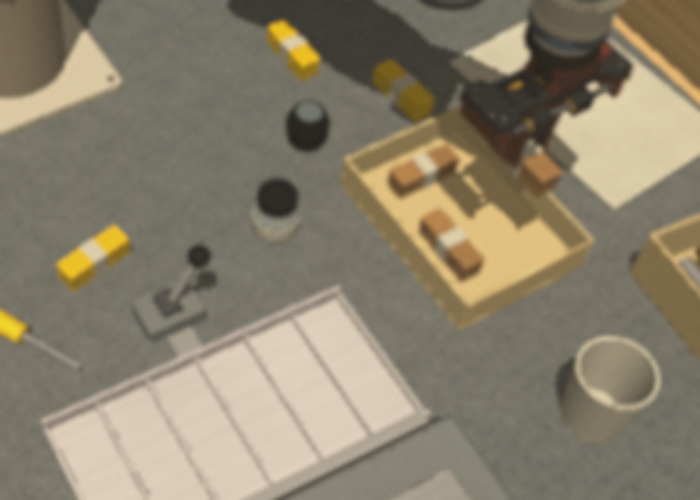

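The first short box lies flat at (450,240), the last one is held at (540,170), and the tray is empty. Lower, release and rise, then close the fingers and go back over the bench to the +y side of the ball.

```bash
python3 -m creep '{"delta_pos":[[0.002,0,0.035],[0,0,0.035],[0,0,0.025],[0,0,0.011],[0,0,0],[0,0,0]],"twist":[[0,0,0],[0,0,0],[0,0,0],[0,0,0],[0,0,0],[0,0,0]]}'; python3 -m creep '{"delta_pos":[[0,0,0],[0,0,0],[0,0,0],[0,0,0]],"twist":[[0,0,0],[0,0,0],[0,0,0],[0,0,0]]}' 0.5; python3 -m creep '{"delta_pos":[[0,0,-0.037],[0,0,-0.037],[0,0,-0.037],[0,0,-0.03],[0,0,0],[0,0,0]],"twist":[[0,0,0],[0,0,0],[0,0,0],[0,0,0],[0,0,0],[0,0,0]]}' 0.5
```

```text
t: 21.85
ee_pos: [527.7, 389.1, 43.2]
orientation: [3.141, -0.003, -0.001]
ft_force: [0.4, -0.3, 0.6]
width: 28.1
grasp_force: 30.0
t: 22.18
ee_pos: [527.7, 390.6, 44.3]
orientation: [-3.141, 0.0, -0.002]
ft_force: [0.5, -0.0, 0.1]
width: 43.8
grasp_force: 0.0
t: 22.68
ee_pos: [528.3, 391.2, 187.1]
orientation: [-3.139, 0.0, -0.006]
ft_force: [-0.0, -0.1, -0.4]
width: 44.1
grasp_force: 0.0
```

```bash
python3 -m creep '{"delta_pos":[[-0.01,0.037,0],[-0.01,0.037,0],[-0.01,0.037,0],[-0.01,0.037,0],[-0.01,0.037,0],[-0.01,0.037,0],[-0.01,0.037,0],[-0.01,0.037,0],[0,0,0],[0,0,0]],"twist":[[0,0,0],[0,0,0],[0,0,0],[0,0,0],[0,0,0],[0,0,0],[0,0,0],[0,0,0],[0,0,0],[0,0,0]]}' 0
python3 - <<'E'
from h import *
from meas import boxes
np.set_printoptions(suppress=True)
im,d=snap('top','t10');  print(np.round(boxes('top',im,d),1))
E
```

```text
t: 23.52
ee_pos: [445.8, 92.8, 183.3]
orientation: [3.141, -0.006, -0.004]
ft_force: [1.2, 1.3, -0.7]
width: 0.3
grasp_force: 0.0
[[ 528.2  382.8   34.6   80.7   33.6    0.5  128.9  156.1]
 [ 522.3 -368.    34.3  194.4  143.9   -0.4  454.4  154.9]]
```

View pics/t10.png

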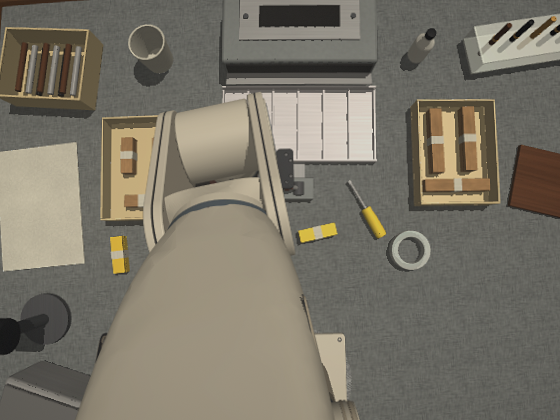

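The top view shows the longs at (436,140) and (469,139) flat in the right tote. The placed short is at (128,156), the samples have not moved, and the tray is empty. Now push the lever back on.

```bash
python3 -m creep '{"delta_pos":[[-0.001,0,0.03],[0,0,0.03],[0,0,0.028],[0,0,0],[0,0.02,0],[0,0.015,0],[0,0.015,0],[0,0.015,0],[0,0.015,0],[0,0.015,0],[0,0.01,0],[0,0.004,0],[0,0,0],[0,0,0]],"twist":[[0,0,0],[0,0,0],[0,0,0],[0,0,0],[0,0,0],[0,0,0],[0,0,0],[0,0,0],[0,0,0],[0,0,0],[0,0,0],[0,0,0],[0,0,0],[0,0,0]]}' 0;  python3 -m creep '{"delta_pos":[[0,0.003,0],[0,0.002,0],[0,0,0],[0,0,0]],"twist":[[0,0,0],[0,0,0],[0,0,0],[0,0,0]]}' 0
```

```text
t: 24.73
ee_pos: [446.5, -14.2, 96.7]
orientation: [-3.142, 0.0, -0.001]
ft_force: [-0.6, -0.6, 0.9]
width: 0.1
grasp_force: 0.0
t: 25.07
ee_pos: [446.1, -19.4, 96.4]
orientation: [-3.142, 0.0, 0.0]
ft_force: [0.4, 0.0, -1.2]
width: 0.4
grasp_force: 0.2
```

```bash
python3 -m creep '{"delta_pos":[[0,0.002,0],[0,0.002,0],[0,0,0],[0,0,0]],"twist":[[0,0,0],[0,0,0],[0,0,0],[0,0,0]]}' 0;  python3 -m creep '{"delta_pos":[[0,0.002,0],[0,0.001,0],[0,0,0],[0,0,0]],"twist":[[0,0,0],[0,0,0],[0,0,0],[0,0,0]]}' 0
```

```text
t: 25.4
ee_pos: [446.2, -23.7, 96.4]
orientation: [3.142, -0.001, -0.0]
ft_force: [-0.1, -0.9, 0.1]
width: 0.7
grasp_force: 0.0
t: 25.73
ee_pos: [446.1, -26.5, 96.3]
orientation: [-3.141, 0.001, 0.0]
ft_force: [-0.6, 1.3, -0.9]
width: 0.3
grasp_force: 0.9
```

```bash
python3 -m creep '{"delta_pos":[[0,0.002,0],[0,0.001,0],[0,0,0],[0,0,0]],"twist":[[0,0,0],[0,0,0],[0,0,0],[0,0,0]]}' 0
python3 - <<'E'
from h import *
im,d=snap('scene','s11');cv2.imwrite('pics/c11.png',cv2.resize(im[190:290,180:330,::-1],None,fx=4,fy=4))
E
```

```text
t: 26.07
ee_pos: [446.1, -27.4, 96.3]
orientation: [-3.138, 0.004, 0.0]
ft_force: [1.7, 20.7, -0.8]
width: 0.6
grasp_force: 10.7
```

View pics/c11.png

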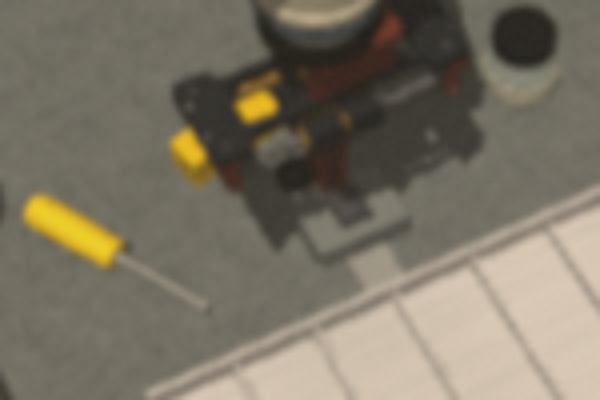

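The ball at (295,178) is over on the -y side and the stop force reads 20.7 N. Back off, rise, retreat and take the final check.

```bash
python3 -m creep '{"delta_pos":[[0,-0.015,0],[0,-0.015,0],[0,0,-0.04],[0,0,-0.04],[0,0,-0.04],[-0.02,-0.035,0],[-0.02,-0.035,0],[0,-0.035,0],[0,-0.035,0],[0,0,0],[0,0,0],[0,0,0]],"twist":[[0,0,0],[0,0,0],[0,0,0],[0,0,0],[0,0,0],[0,0,0],[0,0,0],[0,0,0],[0,0,0],[0,0,0],[0,0,0],[0,0,0]]}' 0
python3 - <<'E'
from h import *
im,d=snap('scene','s12')
im,d=snap('top','t12');C=cloud('top',d)
m=(C[...,2]>84)&(C[...,2]<112)&(C[...,0]>400)&(C[...,0]<490)&(abs(C[...,1]+20)<70)
print(C[m].mean(0),m.sum())
E
```

```text
t: 27.12
ee_pos: [406.0, 140.2, 216.3]
orientation: [3.141, 0.001, -0.0]
ft_force: [0.6, 0.7, -0.5]
width: 0.8
grasp_force: 0.0
[442.02377581 -46.32954503 100.43143873] 116
```

View pics/s12.png

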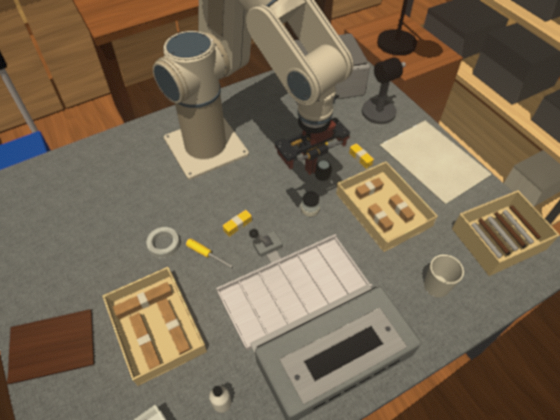

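The final view shows the longs at (145,340) and (172,325), the shorts at (380,217) and (401,207), all flat. The lever ball at (254,233) is back on the -y side, at y=-46. Handing in.

```bash
python3 -c "
from workcell import close_job
print(close_job())"
```

```text
the job is handed in; nothing more can be done
None
```

I sorted all four pen boxes, two long into the right tote and two short into the left, pushed the lever back on and handed the job in; the hand-in gave no verdict.

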